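# Put the spirit level back on its sloped tool rest and lock the keeper

### The arm

A 7-joint arm with a two-finger parallel gripper is mounted at the origin on the work surface. World frame = base frame: x ahead of the robot, y to its left, z up, the work surface at z = 0. Lengths are in m, angles in rad, forces in N, time in s.
With the tool pointing down it reaches from about 0.4 to 0.9 m from the base axis. Payload 5.5 kg.
Tool frame: the origin (TCP) lies at the very end of the fingers, on their centre line; the grasp point (between the pads) lies manip.tcp_to_grasp behind it (manip.tcp_to_grasp is the distance from the TCP to the grasp point, in m); z points along the fingers, y is the line along which they close (so a half turn about z gives the same grasp; the last joint's range is limited). The gripper opens to 85 mm and grips with 20 to 120 N. Pads are 22 mm wide; open, the fingers measure 114 mm over their backs; the gripper's body (76 mm by 85 mm) begins 54 mm behind the grasp point. The pads swing forward as they close: fully open they stand 13 mm farther back than shut.
Start: joints at [1.462, 0.501, -0.427, 1.55, 0.221, 1.138, -0.21], TCP at [0.236, -0.606, 0.231] pointing down, gripper open.
Joint ranges: [-2.88, 2.88], [-0.31, 2.03], [-1.54, 1.56], [0.2, 2.42], [-1.41, 4.55], [0.19, 2.02], [-2.57, 2.57]. Speed limits (rad/s): [2.57, 2.57, 3.14, 3.14, 3.14, 3.14, 3.14].

### API

Orientations are given as a rotation vector (axis times angle).
In Python, from workcell import manip, optics gives the robot as it stands. The module is installed in compiled form; this text tells all that it offers.
- The arm moves only by the tool jog_arm, never from a script. Its arguments are lists of equal length, an entry for each row: "offset": the shift along the tool's x, y, z in mm, a list of three; "roll": the turn about the tool's z in degrees; "hand": the closure, from -1 (fully open) to 1 (shut). In form: {"offset": [[tx, ty, tz], ...], "roll": [roll, ...], "hand": [hand, ...]}. A call has 1 to 10 rows; each row is the pose to reach, as a shift and turn from the pose commanded when the call began, along the tool's axes at that moment; what a row does not reach only later rows make up. A row lasts 1/8 s, in which the tool goes at most 62.5 mm and 10.7 degrees, less where a joint would pass 70% of its speed; a pose out of reach is approached as far as the arm can. A call with a gripper value outside its range is refused whole. The fingers move at their own pace and stop on an object; the grip force is fixed at half the most. Time passes only in rows, so rows that repeat a pose let the fingers close. It gives the time, the measured TCP pose, the force, the opening and the grip force at its end, in the units of the state.
- manip.read_state(): the state, without advancing time (a new reading comes with each control period).
- optics.grab_frame(name): name is "scene" or "side" or "wrist"; returns a dict with "image" (420x560x3 uint8, blue, green, red), "fovy" (degrees; the focal length in pixels is half the picture's height over the tangent of half this angle, whatever the lens; pixels are square), "cx", "cy" (the principal point, pixels), "rvec" (rotation vector, rad) and "tvec" (3), from world to camera coordinates, as OpenCV has them. Camera axes: x right, y down, z forward; pixel columns grow to the right and rows downward; lengths in m; the calibration is good to about 2 mm. A picture is of the moment at which its call begins. There is no depth.
- manip.close_job(): hands the job in; it is judged then, once.
The state is a dict: "clock": time; "joints": joint angles; "qd": joint speeds; "tau": joint torques, N m; "ee_pos": TCP position; "eef_rot": TCP orientation; "force": force on the tool from outside, world axes, zero at the start; "moment": the same for the moment, N m; "width": finger opening in m; "gripper_force": force on a finger pad.
Only numpy, scipy, OpenCV 4.12 (cv2) and the standard library are available. Lean on these libraries where they do the work, as an engineer would, in place of code of your own. Each camera call takes 0.05 s, during which the arm holds its last target. There are 200 camera calls.

### The job

Put the spirit level back on the raised tool rest: standing on its edge across both sloped arms, down between the front lips and the rear stops and centred between the two arms; first swing the keeper lever aside if it is in the way. Then swing the keeper fully shut over the level. Leave everything else on the table where it is.

Things in the scene. Friction and masses are not known exactly. Their poses are not given: they have to be found in the camera images.
- level: The spirit level: a plain aluminium bar, 24 mm thick (its x), 230 mm long (its y), 45 mm high (its z), black end caps, a small green vial in its top edge and another near one end; about 0.25 kg. It stands on its long narrow edge on the table. Origin: centre of its underside. Either end may go either way.
- rack: The tool rest, fixed to the table: grey base plate 110 x 210 x 10 mm and two uprights 150 mm apart, carrying the sloped arms. Origin: on the table, under the middle between the arms; x points away from its low front side, y along the line from one arm to the other, z up.
- cradle: The two narrow sloped arms, 16 mm wide, at y = -75 and +75 mm. Origin: 120 mm above the table, midway between the arms, level with their upper faces (z = 0): here goes the centre of the level's underside when it touches the front lips. Tilted 0.21 rad with the arms: x runs up the slope, away from the low front; y from arm to arm; z square to the slope, leaning to the front.
- lip (a point): Point on the -y arm (at y = -75 mm) at the foot of its front lip's inner face: cradle x = -12 mm, z = 0. Each arm has such a lip, 8 mm thick and 14 mm high.
- stop (a point): Point on the -y arm at the foot of its rear stop's inner face: cradle x = +18 mm, z = 0. Each arm has such a stop, 8 mm thick and 20 mm high; so the gap between lip and stop is 30 mm, for the 24 mm level. Nothing fills the space between the two arms.
- keeper (a joint): The keeper, a flat steel lever 14 mm wide, 8 mm thick, turning about an axis parallel to the cradle's z. 0 = shut: points to -x of the cradle, over the +y arm, 5 mm above a stowed level's top. Positive = open: the knob swings out to +y; at 1.57 it points to +y; end stop 1.75. The level passes it only from 1.5 up. Friction holds it where left; about 1 N at the knob moves it.
- keeper_knob (a point): The keeper's black upright pin, 12 mm diameter and 34 mm tall, parallel to the cradle's z, 68 mm from the hinge; this point is 22 mm above the foot of the pin (which is the lever's upper face) and 12 mm below its top.
- keeper_hinge (a point): Point on the keeper's axis, at the lever's underside: x = 38, y = 75, z = 50 mm in the cradle's frame.
- batten: Bystander: plain wooden batten (no glass vials) on its edge, 22 x 180 x 36 mm high, beside the level. Origin: centre of its underside.
- jar: Bystander: closed jar, 60 mm wide, 85 mm high. Origin: centre of its underside.
- spray_a: Bystander: upright spray can, 52 mm wide, 165 mm high, near the level. Origin: centre of its underside.
- spray_b: Bystander: upright spray can, 52 mm wide, 165 mm high, behind the end of the tool rest that has no keeper. Origin: centre of its underside.
- tape: Bystander: ring of tape lying flat, 100 mm wide, 25 mm high, in front of the tool rest. Origin: centre of its underside.
- cleaner: Bystander: bottle, 66 mm wide, 190 mm high, behind the tool rest. Origin: centre of its underside.
- torch: Bystander: torch lying flat, 155 mm long, 34 mm high, at the back. Origin: centre of its underside.
Mind the look-alikes: they are no part of the job. Leave any pink or purple look-alike of the level alone.

How it is judged:
On the way, in this order (a step that is already met when the one before it is completed fails the run):
1. the level lies on both arms, between lips and stops, with the keeper open (not over it) (x of level in the frame of cradle between -0.005 and 0.01 m and y of level in the frame of cradle between -0.02 and 0.02 m and z of level in the frame of cradle between -0.004 and 0.005 m and value of joint keeper above 1 rad), for 0.2 s.
2. the keeper is swung shut (value of joint keeper below 0.12 rad), for 0.2 s.
At the end, for the whole second after the job is handed in: The level rests still on both arms between the lips and the stops (its underside within 4 mm of the arms' faces, its edge square to the slope within 0.08 rad, in line with the rest within 0.1 rad), centred between the arms within 20 mm, and the keeper is shut over it (within 0.12 rad) (x of level in the frame of cradle between -0.005 and 0.01 m and y of level in the frame of cradle between -0.02 and 0.02 m and z of level in the frame of cradle between -0.004 and 0.004 m and angle between the z axis of level and the z axis of cradle, either way round below 0.08 rad and angle between the y axis of level and the y axis of cradle, either way round below 0.1 rad and value of joint keeper below 0.12 rad and linear speed of level below 0.02 m/s); the robot touches nothing.
It fails at once if a bystander is shifted by more than 25 mm (distance of any of batten, jar, spray_a, spray_b, tape, cleaner, torch from where it was at the start of the episode above 0.025 m).
It fails at once if a bystander is knocked over (angle between any of batten, jar, spray_a, spray_b, tape, cleaner, torch's own z axis and vertical above 0.5 rad).
It also fails if it takes over 67 s, if anything falls off the work surface, if the arm or the gripper's body presses on something with over 40 N, if the wrist force passes 120 N, or if a joint passes its speed limit or range.

## Working session

There is one attempt and no reset: what is moved stays moved. The work goes in short steps, Python scripts to look and compute and a tool call to move; the robot and the scene stay as the last step left them, time stands still between calls to the robot, and variables do not carry over. Pictures are saved under pics/ and viewed, at most 10 in all, crops included, and the job is handed in when it is done.

Besides the shell and the picture viewer there is one more tool, called after ">>>" as name([rows], argument=value, ...), one row to a line, values as JSON. jog_arm: Moves the arm, as the interface text tells. Its arguments: {"type":"object","properties":{"offset":{"type":"array"},"roll":{"type":"array"},"hand":{"type":"array"}},"required":["offset","roll","hand"]}

```bash
mkdir -p pics
cat > h.py <<'E'
import numpy as np, cv2
from scipy.spatial.transform import Rotation as R
from workcell import manip, optics
def grab(n):
    f=optics.grab_frame(n); im=f["image"]; fl=im.shape[0]/2/np.tan(np.radians(f["fovy"])/2)
    K=np.array([[fl,0,f["cx"]],[0,fl,f["cy"]],[0,0,1]]); Rm=R.from_rotvec(np.ravel(f["rvec"])).as_matrix(); t=np.ravel(f["tvec"])
    return im,K,Rm,t
def ray(c,uv):
    im,K,Rm,t=c; d=Rm.T@np.linalg.solve(K,[uv[0],uv[1],1]); return -Rm.T@t,d
def onz(c,uv,z):
    o,d=ray(c,uv); return o+d*(z-o[2])/d[2]
def tri(c1,p1,c2,p2):
    o,d=ray(c1,p1); q,e=ray(c2,p2); s=np.linalg.lstsq(np.c_[d,-e],q-o,rcond=None)[0]
    a=o+d*s[0]; b=q+e*s[1]; return (a+b)/2,np.linalg.norm(a-b)
def proj(c,X):
    im,K,Rm,t=c; p=K@(Rm@np.asarray(X)+t); return p[:2]/p[2]
E
python3 - <<'E'
from h import *
for n in("scene","side","wrist"):
    c=grab(n); cv2.imwrite(f"pics/{n}0.png",c[0]); print(n,-c[2].T@c[3],c[2][2],c[1][0])
s=manip.read_state(); print({k:np.round(s[k],3) for k in s}, manip.tcp_to_grasp)
E
```

```text
scene [ 0.95361971 -0.70396615  0.87395934] [-0.44510851  0.55580529 -0.70211031] [409.79383716   0.         278.53366933]
side [0.33096193 0.55028071 0.96763965] [ 0.16585785 -0.62278887 -0.76460787] [397.69087183   0.         275.91467979]
wrist [ 0.30592429 -0.57752278  0.37178158] [-0.27308384 -0.10554871 -0.95618235] [357.14958725   0.         274.18385223]
{'clock': np.float64(0.15), 'joints': array([ 1.462,  0.502, -0.427,  1.551,  0.221,  1.138, -0.21 ]), 'qd': array([ 0.002, -0.005, -0.001, -0.003,  0.   , -0.   , -0.002]), 'tau': array([-6.0000e-03, -5.7004e+01, -5.8250e+00, -2.8129e+01,  1.1000e-02,
        8.0000e-03, -0.0000e+00]), 'ee_pos': array([ 0.236, -0.605,  0.23 ]), 'eef_rot': array([-3.086, -0.58 ,  0.   ]), 'force': array([-0.479,  0.382, -0.364]), 'moment': array([0.027, 0.002, 0.028]), 'gripper_force': np.float64(0.0), 'width': np.float64(0.085)} 0.0187
```

View pics/scene0.png

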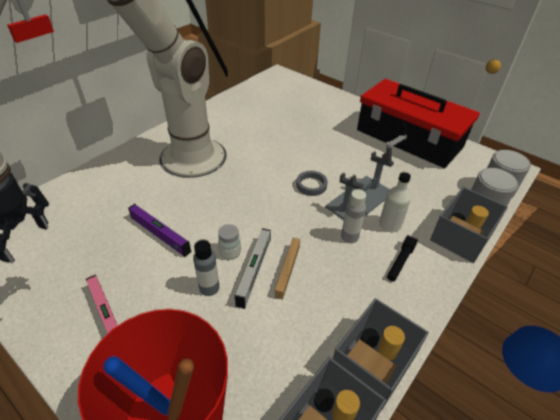

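View pics/side0.png

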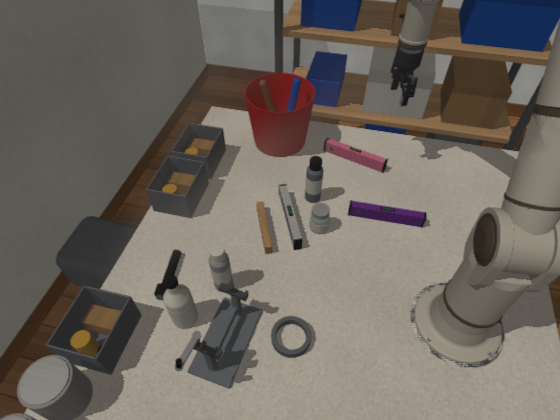

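Scene view: the candidates for the level are the aluminium bar (254,267), the wooden batten (288,267), the purple bar (158,228) and the pink bar (103,305). By the description it is the grey bar with black caps at (254,267). In the side view it is at (290,215), the rack is at (225,335), and the keeper points out to about (188,350). Next, one close crop with four tiles.

Run:
```python
from h import *
a=cv2.imread("pics/scene0.png");b=cv2.imread("pics/side0.png")
def t(im,x,y,w=100,h=75): 
    return cv2.resize(im[y:y+h,x:x+w],(400,300),interpolation=cv2.INTER_CUBIC)
o=np.vstack([np.hstack([t(a,215,228),t(b,245,180)]),np.hstack([t(a,320,130,112,84),t(b,165,285,133,100)])])
cv2.imwrite("pics/crop0.png",o)
```

```text
(no output)
```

View pics/crop0.png

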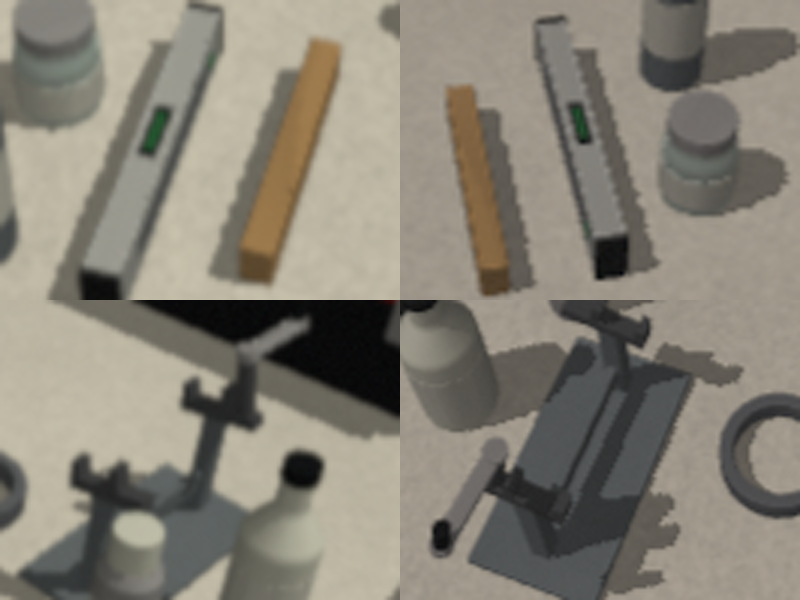

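The crop confirms it: a grey bar with black caps and a green vial on top. The keeper lever looks already open, knob at side px ~(178,361). Next I measure.

Run:
```python
from h import *
A=grab("scene");B=grab("side")
for n,c,p,q in(("scene",A,(266.5,230),(240.5,295.5)),("side",B,(282.5,185),(297.75,239.25))):
    P,Q=onz(c,p,.045),onz(c,q,.045); print(n,P,Q,(P+Q)/2,np.linalg.norm(P-Q),np.degrees(np.arctan2(*(Q-P)[1::-1])))
def s(u,v): return (165+(u-400)/3.0075,285+(v-300)/3.0)
def a(u,v): return (320+u/3.571,130+(v-300)/3.571)
for p in((582,338),(693,376),(470,562)): print("plate",onz(B,s(*p),.01))
P=[onz(B,s(*p),.01) for p in((582,338),(693,376),(470,562))]; print(np.linalg.norm(P[0]-P[1]),np.linalg.norm(P[0]-P[2]))
# back corner, scene
print("hinge",tri(A,a(250,350),B,s(497,447)),"knobend",tri(A,a(305,322),B,s(440,540)))
```

```text
scene [ 0.45136857 -0.12729393  0.045     ] [ 0.54353569 -0.32732686  0.045     ] [ 0.49745213 -0.22731039  0.045     ] 0.2202452152225771 -65.26165176317899
side [ 0.54168293 -0.32841408  0.045     ] [ 0.44708315 -0.126967    0.045     ] [ 0.49438304 -0.22769054  0.045     ] 0.22255345989217876 115.15480490400537
plate [0.59764905 0.084634   0.01      ]
plate [0.49169299 0.09602208 0.01      ]
plate [0.61881683 0.29250593 0.01      ]
0.10656629456602332 0.2089469138269723
hinge (array([0.58129607, 0.26376641, 0.18423467]), np.float64(0.0062429699496889595)) knobend (array([0.59499456, 0.33198098, 0.1824791 ]), np.float64(0.00752971526768083))
```

Level centre is ≈ (0.496, -0.2275), long axis at 115°, and both views agree within 3 mm. The plate measures 107 x 209 mm (true 110 x 210), rack yaw is ≈ -6°, and keeper angle is ≈ 1.67, so it's already open. Next, clearances around the level and the move numbers.

```bash
cat >> h.py <<'E'
def go(P,yaw):
    "offset in tool axes (mm), roll (deg) to bring TCP to P with tool y at azimuth yaw (deg)"
    s=manip.read_state(); Rt=R.from_rotvec(s["eef_rot"]).as_matrix(); y=np.degrees(np.arctan2(Rt[1,1],Rt[0,1]))
    return np.round(Rt.T@(np.asarray(P)-s["ee_pos"])*1000,1),round(-((yaw-y+180)%360-180),1),Rt[:,2].round(3)
E
python3 - <<'E'
from h import *
A=grab("scene")
L=np.array([.496,-.2275]); n=np.array([np.cos(np.radians(25.2)),np.sin(np.radians(25.2))]); m=np.array([-n[1],n[0]])
for k,p,z in(("batten near",(278,293),.036),("batten far",(299,241),.036),("jar",(229,232),.085),("spray",(203,245),.165)):
    P=onz(A,p,z)[:2]; print(k,P,"across",(P-L)@n,"along",(P-L)@m)
print(go([.496,-.2275,.235],25.2))
E
```

```text
batten near [ 0.60293982 -0.25913473] across 0.08329262325478966 along -0.07415672263528514
batten far [ 0.539171   -0.09393295] across 0.09593237192954854 along 0.10247376252430601
jar [ 0.40665886 -0.22416031] across -0.07941630997955708 along 0.04106145019910126
spray [ 0.44585443 -0.33946827] across -0.0930468340734191 along -0.07996097446341088
(array([ 379.5, -257.6,   -3.9]), np.float64(-93.9), array([-0.   ,  0.001, -1.   ]))
```

>>> jog_arm([
  [50,-34,0],
  [100,-68,0],
  [150,-102,0],
  [200,-136,0],
  [250,-170,0],
  [300,-204,0],
  [340,-231,0],
  [380,-258,0],
  [380,-258,0],
  [380,-258,0],
], roll=[-10,-20,-30,-40,-50,-60,-70,-80,-90,-94], hand=[-0.2,-0.2,-0.2,-0.2,-0.2,-0.2,-0.2,-0.2,-0.2,-0.2])

```text
clock: 1.55
ee_pos: [0.4969, -0.2262, 0.2313]
eef_rot: [1.674, 2.659, 0.0]
force: [0.1, -0.7, -0.2]
width: 0.0509
gripper_force: 0.0
```

Run:
```python
from h import *
s=manip.read_state(); print(s["clock"],s["ee_pos"],s["joints"].round(2),s["width"]); print(go([.496,-.2275,.235],25.2))
W=grab("wrist"); im=cv2.resize(W[0],(560,420)); cv2.imwrite("pics/w1.png",im)
for P in([.4495,-.127,.045],[.5426,-.328,.045],[.496,-.2275,.045]): print(proj(W,P))
```

```text
1.55 [ 0.49691824 -0.226154    0.23134203] [ 1.11  0.43 -0.93  1.8   0.38  1.1   0.5 ] 0.05093106899426245
(array([-0.8, -1.4, -3.7]), np.float64(0.4), array([ 0.,  0., -1.]))
[273.56125568  59.59105086]
[270.65666683 291.91339583]
[271.919938   187.00955948]
```

View pics/w1.png

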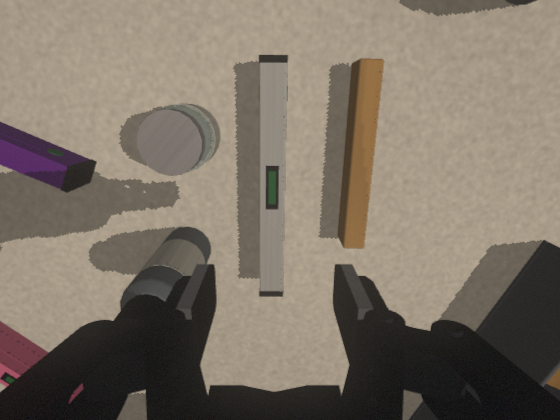

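The wrist view shows the level from (273.5,55) to (271,295) with the vial at (272,187). The fingers straddle its line, and the spray can at (180,265) is clear to the left.

Run:
```python
from h import *
W=grab("wrist")
P,Q=onz(W,(273.8,55.5),.045),onz(W,(271.2,295.5),.045); M=(P+Q)/2; az=np.degrees(np.arctan2(*(P-Q)[1::-1]))
print(P,Q,M,np.linalg.norm(P-Q),az, go([M[0],M[1],.013],az-90))
```

```text
[ 0.44792151 -0.12460452  0.045     ] [ 0.54461325 -0.33196748  0.045     ] [ 0.49626738 -0.228286    0.045     ] 0.22879836106245352 114.99927573463333 (array([ -1.1,  -0.8, 218.2]), np.float64(0.3), array([-0.,  0., -1.]))
```

>>> jog_arm([
  [-1,-1,60],
  [-1,-1,120],
  [-1,-1,170],
  [-1,-1,200],
  [-1,-1,218],
  [-1,-1,218],
  [-1,-1,218],
  [-1,-1,218],
  [-1,-1,218],
  [-1,-1,218],
], roll=[0.3,0.3,0.3,0.3,0.3,0.3,0.3,0.3,0.3,0.3], hand=[-0.2,-0.2,-0.2,-0.2,-0.2,-0.2,1,1,1,1])

```text
clock: 2.9
ee_pos: [0.4972, -0.2291, 0.015]
eef_rot: [1.687, 2.647, -0.0]
force: [-1.5, -0.3, 6.6]
width: 0.0232
gripper_force: 60.3
```

>>> jog_arm([
  [0,0,0],
  [0,0,-5],
  [0,0,-50],
  [0,0,-110],
  [0,0,-170],
  [0,0,-230],
  [0,0,-270],
  [0,0,-270],
], roll=[0,0,0,0,0,0,0,0], hand=[1,1,1,1,1,1,1,1])

```text
clock: 3.9
ee_pos: [0.4976, -0.2288, 0.2866]
eef_rot: [1.685, 2.644, -0.001]
force: [-0.2, -0.2, -3.9]
width: 0.0231
gripper_force: 60.1
```

Run:
```python
from h import *
# rack frame estimate: centre, yaw
c=np.array([.5539,.1948]); y=np.radians(-6.0); ex=np.array([np.cos(y),np.sin(y)])
print(go([*(c),.30],-6.0), manip.read_state()["joints"].round(2))
```

```text
(array([360.1, 230.1, -14.7]), np.float64(31.0), array([ 0.005, -0.004, -1.   ])) [ 1.15  0.37 -0.96  1.74  0.33  1.2   0.53]
```

>>> jog_arm([
  [50,19,0],
  [100,37,0],
  [150,56,0],
  [200,75,0],
  [250,93,0],
  [300,112,0],
  [350,130,0],
  [400,150,0],
  [400,150,15],
  [400,150,15],
], roll=[0,0,5,10,15,20,25,31,31,31], hand=[1,1,1,1,1,1,1,1,1,1])

```text
clock: 5.15
ee_pos: [0.4609, 0.1962, 0.2657]
eef_rot: [-2.331, -2.103, 0.008]
force: [0.7, 0.1, -2.8]
width: 0.0228
gripper_force: 59.8
```

Run:
```python
from h import *
s=manip.read_state(); print(s["clock"],s["ee_pos"],s["joints"].round(2)); print(go([.4644,.2042,.27],-6))
W=grab("wrist"); cv2.imwrite("pics/w2.png",cv2.resize(W[0],(800,600),interpolation=cv2.INTER_CUBIC)); np.save("w2.npy",W[0])
```

```text
5.15 [0.46087165 0.19624346 0.26565376] [ 0.41  0.31 -1.03  1.86  0.29  1.14 -0.83]
(array([ 8.3,  2.7, -4.4]), np.float64(0.1), array([-0.005, -0.002, -1.   ]))
```

View pics/w2.png

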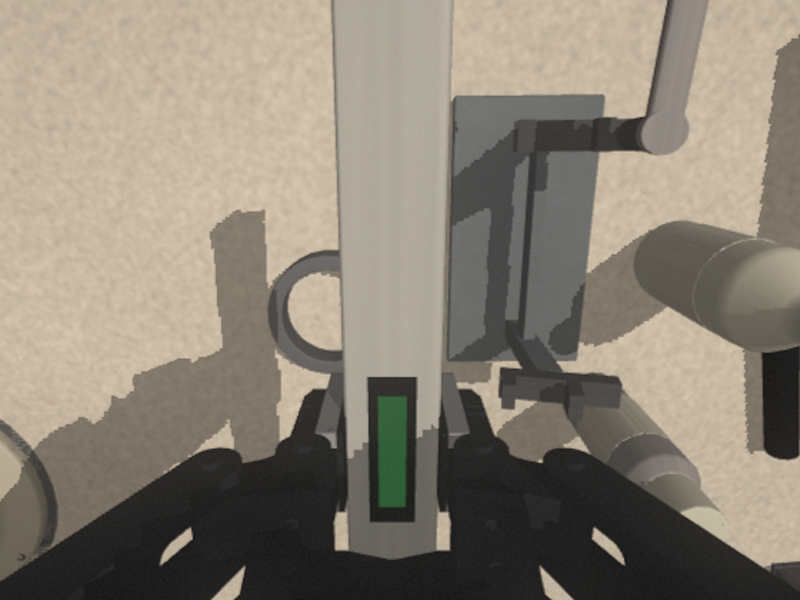

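View: level held centred in the fingers, keeper lever pointing to +y (hinge ~(664,133)), +y arm at (565,135), -y arm at (560,388). Crop the arms closely for the lips and stops.

Run:
```python
from h import *
im=np.load("w2.npy"); im=np.clip(im.astype(float)*2.2,0,255).astype(np.uint8)
f=lambda x,y:cv2.resize(im[y:y+50,x:x+133],(798,300),interpolation=cv2.INTER_CUBIC)
cv2.imwrite("pics/w2c.png",np.vstack([f(345,70),f(335,250)]))
```

```text
(no output)
```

View pics/w2c.png

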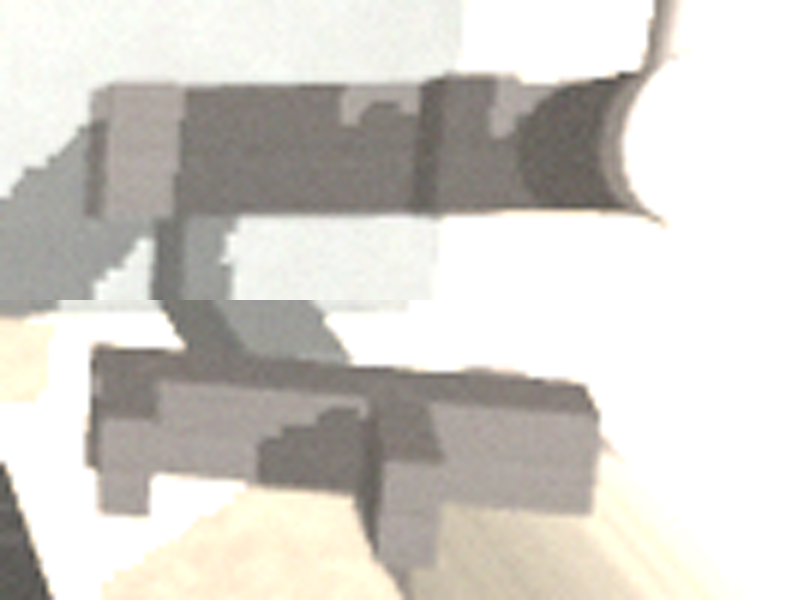

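```bash
cat > m.py <<'E'
from h import *
def rackfit(W,pts):
    "pts: (px, cradle xyz mm) -> planar fit"
    a,b=[],[]; c,s=np.cos(.21),np.sin(.21)
    for p,(x,y,z) in pts:
        a.append([x*c-z*s,y]); b.append(onz(W,p,(120+x*s+z*c)/1000)[:2]*1000)
    a,b=np.array(a),np.array(b); A=a-a.mean(0); B=b-b.mean(0)
    th=np.arctan2((A[:,0]*B[:,1]-A[:,1]*B[:,0]).sum(),(A*B).sum()); Rm=np.array([[np.cos(th),-np.sin(th)],[np.sin(th),np.cos(th)]])
    t=b.mean(0)-Rm@a.mean(0); return t,np.degrees(th),((b-t)@Rm-a)
E
python3 - <<'E'
from m import *
s=manip.read_state(); W=grab("wrist"); Rt=R.from_rotvec(s["eef_rot"]).as_matrix()
t,th,r=rackfit(W,[((375.5,95),(-12,75,14)),((418.8,93.8),(18,75,20)),((414.2,95),(18,75,0)),((360.5,277.5),(-12,-75,14)),((398.5,285.6),(18,-75,20))])
print(t,th,r.round(1),sep="\n")
# held level: edges of the top face vs. prediction
g=cv2.cvtColor(W[0],cv2.COLOR_BGR2GRAY).astype(float)
for row in(60,140,220):
    d=np.diff(cv2.GaussianBlur(g,(3,3),0)[row,215:335]); print(row,215+np.argsort(-abs(d))[:8])
for X in(0.10,.06,.03):
    print([proj(W,s["ee_pos"]+Rt@np.array([X,y,-.032])).round(1) for y in(-.012,.012)])
E
```

```text
[550.6342819  192.23880035]
-5.75881592002361
[[ 0.7 -0.3]
 [-0.3  0.2]
 [-0.4 -0.3]
 [-0.3  0.8]
 [ 0.4 -0.4]]
60 [233 232 235 315 236 312 313 314]
140 [312 313 235 311 234 237 238 310]
220 [238 309 237 310 240 308 311 313]
[array([229.3,   8.2]), array([317.4,   8.3])]
[array([234.1, 155.3]), array([312.6, 155.4])]
[array([237. , 246.4]), array([309.7, 246.4])]
```

Run:
```python
from h import *
print(go([.5506,.1922,.23],-5.76))
```

```text
(array([ 6. , 88.1, 37. ]), np.float64(-0.3), array([-0.002, -0.001, -1.   ]))
```

>>> jog_arm([
  [3,40,0],
  [6,75,0],
  [6,88,10],
  [6,88,30],
  [6,88,37],
  [6,88,37],
  [6,88,37],
], roll=[-0.3,-0.3,-0.3,-0.3,-0.3,-0.3,-0.3], hand=[1,1,1,1,1,1,1])

```text
clock: 6.12
ee_pos: [0.5507, 0.1946, 0.2319]
eef_rot: [2.328, 2.109, 0.001]
force: [0.8, 0.5, -3.0]
width: 0.0232
gripper_force: 60.0
```

Run:
```python
from h import *
print(go([.5506,.1922,.155],-5.76),manip.read_state()["ee_pos"])
```

```text
(array([-2.4,  0. , 76.9]), np.float64(0.1), array([ 0.001, -0.   , -1.   ])) [0.55073    0.19457559 0.23191082]
```

>>> jog_arm([
  [-1,0,25],
  [-2,0,50],
  [-2,0,67],
  [-2,0,67],
  [-2,0,67],
], roll=[0,0,0,0,0], hand=[1,1,1,1,1])

```text
clock: 6.75
ee_pos: [0.5514, 0.1929, 0.1653]
eef_rot: [2.329, 2.108, 0.002]
force: [0.4, -0.6, -3.3]
width: 0.023
gripper_force: 59.9
```

Run:
```python
from h import *
print(go([.5506,.1922,.1385],-5.76),manip.read_state()["ee_pos"],manip.read_state()["force"])
W=grab("wrist");np.save("w3.npy",W[0]);c,s=np.cos(.21),np.sin(.21);th=np.radians(-5.76)
im=np.clip(W[0].astype(float)*1.8,0,255).astype(np.uint8)
for y in(75,):
  for x,z in((-12,14),(18,20)): 
    rx=x*c-z*s; P=[.5506+(rx*np.cos(th)-y*np.sin(th))/1e3,.1922+(rx*np.sin(th)+y*np.cos(th))/1e3,(120+x*s+z*c)/1e3]; print(x,y,proj(W,P))
cv2.imwrite("pics/w3.png",cv2.resize(im[:300,140:440],(600,600),interpolation=cv2.INTER_CUBIC))
```

```text
(array([-0.8, -0.8, 26.8]), np.float64(0.1), array([ 0.001,  0.001, -1.   ])) [0.55138972 0.19285435 0.16532125] [ 0.36349463 -0.57038434 -3.33911152]
-12 75 [240.99819559 105.10857841]
18 75 [302.65697128 105.41112298]
```

View pics/w3.png

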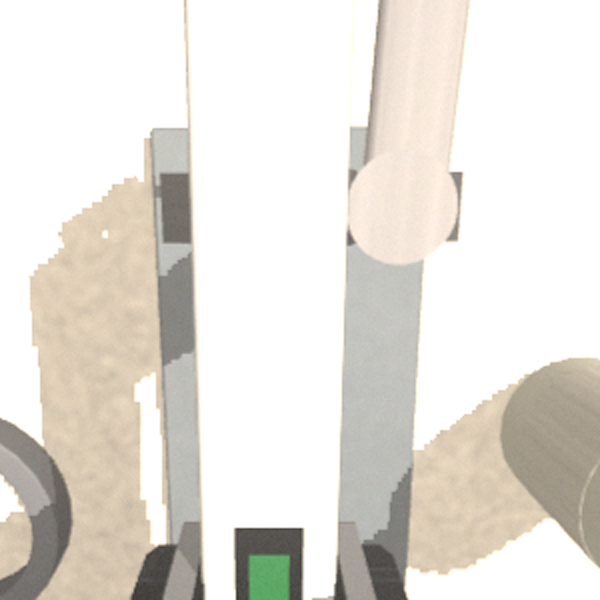

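Run:
```python
from m import *
W=grab("wrist");c,s=np.cos(.21),np.sin(.21);th=np.radians(-5.76)
for x,y,z in((38,75,58),(38,75,62),(38,66,58),(-20,67,14),(-20,83,14),(-20,67,0)):
    rx=x*c-z*s; P=[.5506+(rx*np.cos(th)-y*np.sin(th))/1e3,.1922+(rx*np.sin(th)+y*np.cos(th))/1e3,(120+x*s+z*c)/1e3]; p=proj(W,P); print(x,y,z,p,(p-[140,0])*2, (W[2]@P+W[3])[2])
st=manip.read_state();Rt=R.from_rotvec(st["eef_rot"]).as_matrix()
print([(proj(W,st["ee_pos"]+Rt@np.array([.06,y,-.030]))-[140,0])*2 for y in(-.012,.012)])
g=np.load("w3.npy").astype(int)[:,:,1]; print(g[100,212:232],g[95,212:232])
```

```text
38 75 58 [347.49807082 106.40442814] [414.99614163 212.80885628] 0.11737924496790353
38 75 62 [347.32749497 106.51650204] [414.65498995 213.03300407] 0.11363599975338673
38 66 58 [345.836109   134.33761672] [411.672218   268.67523345] 0.12001555099101491
-20 67 14 [225.19302539 122.4172714 ] [170.38605077 244.83454281] 0.17227185537011339
-20 83 14 [223.88850981  87.30195144] [167.77701961 174.60390288] 0.16758508910680425
-20 67 0 [234.20298227 121.04509527] [188.40596455 242.09019054] 0.18537321362092243
[array([189.91775379, 309.46382726]), array([344.25286815, 309.55154378])]
[116 114 114 115 103  82 103 106  91  63  64  60  61  61  63  63  63  60
  62  63] [112 110 110 107  91  76  78  77  71  63  62  62  60  61  61  63  63  62
  64  63]
```

The picture shows the rack about 1.8 mm further to -x than my estimate: hinge disc at crop (404,207), lip outer edge at 160. My earlier fit mixed a picture with a pose read after settling. Re-measure with the arm settled.

Run:
```python
from m import *
W=grab("wrist");st=manip.read_state();im=W[0];np.save("w4.npy",im)
c,s=np.cos(.21),np.sin(.21);th=np.radians(-5.76);ex=np.array([np.cos(th),np.sin(th)])
g=im[:,:,1].astype(int); old=np.load("w3.npy")[:,:,1].astype(int)
print("lip",g[100,214:226],"old diff",abs(g-old)[:250].mean())
print("disc row103",g[103,308:376])
print("level row150",g[150,228:242],g[150,306:320]); Rt=R.from_rotvec(st["eef_rot"]).as_matrix()
print([proj(W,st["ee_pos"]+Rt@np.array([.06,y,-.030])) for y in(-.012,.012)], st["ee_pos"])
for col,row,(x,y,z) in((220.3,104,(-20,75,14)),(341.8,103.5,(38,75,58))):
    P=onz(W,(col,row),(120+x*s+z*c)/1e3)[:2]*1e3; print("rack centre x-comp", P@ex-(x*c-z*s), "tcp x-comp",st["ee_pos"][:2]@ex*1e3)
print(go([.5488,.1924,.1385],-5.76))
```

```text
lip [113 109  92  87 105 100  77  62  63  64  61  60] old diff 1.3174071428571428
disc row103 [166 165 167 163 155 140 120 129 132 130 132 132 131 131 133 132 130 131
 129 130 129 131 129 131 128 129 129 129 128 128 126 130 129 131 130 130
 128 128 129 127 129 128 130 130 129 131 131 133 133 134 134 131 130 130
 130 129 129 130 131 127 107 107 157 176 176 178 178 179]
level row150 [ 74  74  75  74  75  73  78  75  88 118 142 158 159 156] [165 166 167 165 161 146 117 109 109 108 110 109 109 109]
[array([234.65781822, 154.78712604]), array([311.73659467, 154.82546425])] [0.55145593 0.19265247 0.16537034]
rack centre x-comp 526.5527720821253 tcp x-comp 529.3367096931382
rack centre x-comp 526.6162766749693 tcp x-comp 529.3367096931382
(array([-0.5, -2.7, 26.9]), np.float64(0.1), array([ 0.002,  0.001, -1.   ]))
```

>>> jog_arm([
  [-0.5,-3,0],
  [-0.5,-3,0],
  [-0.5,-3,8],
  [-0.5,-3,16],
  [-0.5,-3,22],
  [-0.5,-3,25],
  [-0.5,-3,25],
  [-0.5,-3,25],
], roll=[0,0,0,0,0,0,0,0], hand=[1,1,1,1,1,1,1,1])

```text
clock: 7.9
ee_pos: [0.5478, 0.1922, 0.1395]
eef_rot: [-2.329, -2.108, -0.0]
force: [0.2, -0.7, -2.4]
width: 0.023
gripper_force: 60.0
```

Run:
```python
from h import *
s=manip.read_state(); ex=np.array([np.cos(np.radians(-5.76)),np.sin(np.radians(-5.76))]);print(s["ee_pos"],s["ee_pos"][:2]@ex*1e3,s["force"],s["moment"],go([.5488,.1924,.1385],-5.76))
```

```text
[0.54780701 0.19219336 0.13947183] 525.7522867646652 [ 0.19085254 -0.694011   -2.44758568] [ 0.03113305 -0.056477   -0.0014766 ] (array([0.3, 1. , 1. ]), np.float64(0.1), array([ 0.,  0., -1.]))
```

No contact, and the underside is below the lip and stop tops, so it's in the slot. Lower 1.5 mm more and release.

>>> jog_arm([
  [0,0.5,1.5],
  [0,0.5,1.5],
  [0,0.5,1.5],
  [0,0.5,1.5],
  [0,0.5,1.5],
  [0,0.5,1.5],
  [0,0.5,1.5],
], roll=[0,0,0,0,0,0,0], hand=[1,1,0.3,0.0,-0.2,-0.2,-0.2])

```text
clock: 8.78
ee_pos: [0.5484, 0.192, 0.1379]
eef_rot: [2.329, 2.108, 0.0]
force: [0.2, 0.1, -0.4]
width: 0.051
gripper_force: 0.0
```

>>> jog_arm([
  [0,0,-20],
  [0,0,-60],
  [0,0,-110],
  [0,0,-160],
  [0,0,-160],
  [0,0,-160],
], roll=[0,0,0,0,0,0], hand=[-0.2,-0.2,-0.2,-0.2,-0.2,-0.2])

```text
clock: 9.52
ee_pos: [0.5482, 0.1918, 0.2984]
eef_rot: [2.328, 2.108, 0.001]
force: [-0.6, 0.6, -0.4]
width: 0.0514
gripper_force: 0.0
```

Run:
```python
from h import *
W=grab("wrist");A=grab("side");s=manip.read_state();print(s["ee_pos"],s["joints"].round(2))
np.savez("w5.npz",im=W[0])
f=lambda im,x,y,w,h,k:cv2.resize(im[y:y+h,x:x+w],(k*w,k*h),interpolation=cv2.INTER_CUBIC)
a=np.clip(f(W[0],180,0,200,300,2).astype(float)*1.3,0,255).astype(np.uint8); b=np.clip(f(A[0],165,270,100,150,4)*1.0,0,255).astype(np.uint8)
cv2.imwrite("pics/w5.png",np.hstack([a,b]))
```

```text
[0.54761251 0.19142985 0.29691389] [ 0.35  0.44 -0.97  1.64  0.38  1.26 -0.8 ]
```

View pics/w5.png

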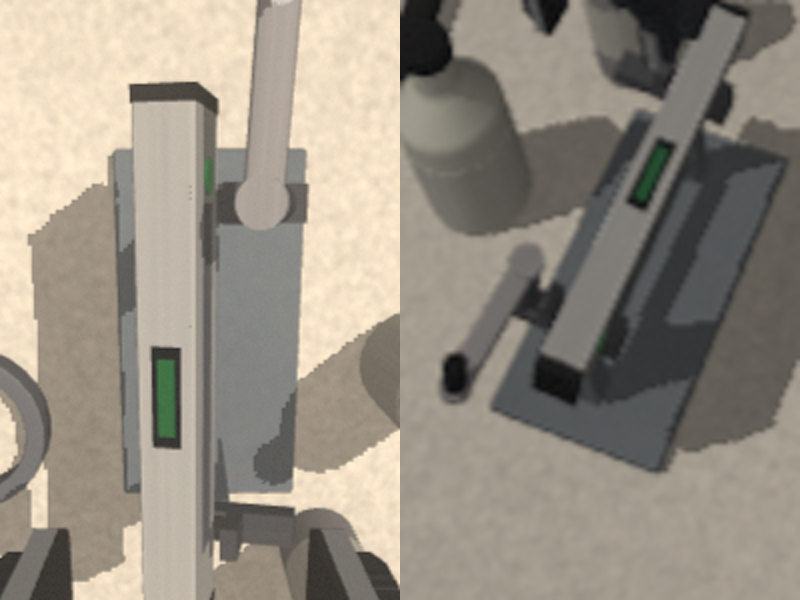

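Left: the level lies seated and leaning with the slope, clear of the hinge. Right: it spans both arms, with the keeper knob at tile (456,370), i.e. side px ~(179,362). Next I check the level pose in the cradle and the knob position, and compute the push path.

```bash
cat >> m.py <<'E'
c_,s_=np.cos(.21),np.sin(.21); th=np.radians(-5.76)
Rr=np.array([[np.cos(th),-np.sin(th),0],[np.sin(th),np.cos(th),0],[0,0,1]]); O=np.array([.5480,.1922,.12])  # cradle origin
Rc=Rr@np.array([[c_,0,-s_],[0,1,0],[s_,0,c_]])
def oncradle(W,uv,z):
    o,d=ray(W,uv); n=Rc[:,2]; k=(z-(o-O)@n*1e3)/(d@n*1e3); return Rc.T@(o+k*d-O)*1e3
def w(x,y,z): return O+Rc@np.array([x,y,z])/1e3
E
python3 - <<'E'
from m import *
W=grab("wrist"); S=grab("side"); A=grab("scene")
q=lambda u,v:(180+u/2,v/2)
for n,p,z in(("vial",q(166,397),45),("top +y end",q(165,100),45),("hinge disc",q(262,204),58)): print(n,oncradle(W,p,z))
for C,r in((S,(165,345,195,380)),(A,(370,120,420,165))):
    sub=C[0][r[1]:r[3],r[0]:r[2]]; m=(sub.max(2)<40).astype(np.uint8); n,l,st,ce=cv2.connectedComponentsWithStats(m); print([(st[i].tolist(),ce[i]+r[:2]) for i in range(1,n) if st[i][4]>8])
print("knob side",oncradle(S,(179,362),78))
print("cleaner",onz(A,(404,178),.19))
E
```

```text
vial [ 0.45203975  1.63177897 45.        ]
top +y end [  0.9258153  109.83568243  45.        ]
hinge disc [37.72960645 74.89180524 58.        ]
[([11, 14, 6, 9, 42], array([178.35714286, 363.16666667]))]
[([0, 0, 50, 37, 1113], array([397.54357592, 133.47888589])), ([10, 34, 8, 10, 45], array([384.71111111, 159.02222222]))]
knob side [ 40.0720486  141.96551778  78.        ]
cleaner [0.68942797 0.14606112 0.19      ]
```

Level at cradle x ≈ 0.5, y ≈ 1, and the hinge reads (37.7, 74.9), so the frame is good. Knob at (40, 142) gives q ≈ 1.6. Next, the push path with closed fingers.

Run:
```python
from m import *
st=w(70,142,70); print("start",st,go([st[0],st[1],.26],-5.76),go(st,-5.76))
prev=st
for q in np.linspace(1.6,-.03,16):
    u=np.array([np.sin(q),np.cos(q)]); d=6+14.5*abs(u[0])+11*abs(u[1])
    k=np.array([38-68*np.cos(q),75+68*np.sin(q)])+d*u; P=w(k[0],k[1],70); D=Rr.T@(P-st)*1e3
    print(round(q,2),"tool offset",D[1].round(1),D[0].round(1),-D[2].round(1))
```

```text
start [0.61584935 0.32807656 0.20305436] (array([142.5,  54.4,  36.5]), np.float64(0.1), array([-0.002, -0.   , -1.   ])) (array([142.5,  54.5,  93.5]), np.float64(0.1), array([-0.002, -0.   , -1.   ]))
1.6 tool offset 0.4 -9.0 1.9
1.49 tool offset 2.5 -15.8 3.4
1.38 tool offset 4.0 -22.3 4.8
1.27 tool offset 4.8 -29.2 6.2
1.17 tool offset 4.8 -36.3 7.7
1.06 tool offset 4.0 -43.5 9.3
0.95 tool offset 2.3 -50.9 10.8
0.84 tool offset -0.3 -58.2 12.4
0.73 tool offset -3.8 -65.2 13.9
0.62 tool offset -8.4 -72.0 15.4
0.51 tool offset -13.8 -78.3 16.7
0.4 tool offset -20.2 -84.0 17.9
0.3 tool offset -27.3 -89.0 19.0
0.19 tool offset -35.2 -93.1 19.8
0.08 tool offset -43.6 -96.2 20.5
-0.03 tool offset -51.6 -98.3 20.9
```

>>> jog_arm([
  [40,15,0],
  [90,35,0],
  [142,55,0],
  [142,55,10],
  [142,55,40],
  [142,55,70],
  [142,55,90],
  [142,55,93],
  [142,55,93],
], roll=[0,0,0,0,0,0,0,0,0], hand=[1,1,1,1,1,1,1,1,1])

```text
clock: 10.9
ee_pos: [0.6174, 0.3279, 0.2055]
eef_rot: [-2.329, -2.108, -0.001]
force: [0.6, 0.3, -0.0]
width: 0.0001
gripper_force: 0.0
```

Run:
```python
from m import *
s=manip.read_state(); print(s["ee_pos"],s["force"],s["width"],go(w(70,142,70),-5.76),s["joints"].round(2)); W=grab("wrist"); print(proj(W,w(40,143,92)))
cv2.imwrite("pics/w6.png",W[0])
```

```text
[0.61740745 0.32785954 0.20548936] [ 0.55386861  0.25195668 -0.00986703] 9.657811614761625e-05 (array([ 0.1, -1.6,  2.4]), np.float64(0.0), array([ 0.001,  0.001, -1.   ])) [ 0.    0.73 -0.86  1.43  0.56  1.24 -1.01]
[185.85753701 294.40917355]
```

View pics/w6.png

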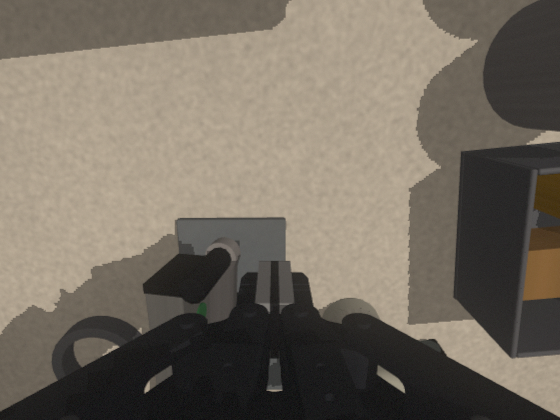

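Knob's foot is at (222,250) and its top at ~(188,294). The closed fingers at (275,280) are on its +x side, clear. Sweep.

>>> jog_arm([
  [0,-7,3],
  [1,-14,4.5],
  [2.5,-20,6],
  [4,-26,7],
  [5,-31,8],
  [5,-36,9],
  [5,-41,10],
  [4,-45,11.5],
  [3,-50,13],
  [2,-53,13.5],
], roll=[0,0,0,0,0,0,0,0,0,0], hand=[1,1,1,1,1,1,1,1,1,1])

```text
clock: 12.2
ee_pos: [0.5641, 0.3351, 0.1912]
eef_rot: [-2.329, -2.109, 0.0]
force: [0.9, 0.2, 0.4]
width: -0.0002
gripper_force: 0.3
```

Run:
```python
from m import *
s=manip.read_state(); print(s["ee_pos"],s["force"],Rc.T@(s["ee_pos"]-O)*1e3,s["joints"].round(2)); S=grab("side"); A=grab("scene");W=grab("wrist")
f=lambda im,x,y,w,h:cv2.resize(im[y:y+h,x:x+w],(400,600),interpolation=cv2.INTER_CUBIC)
cv2.imwrite("pics/s7.png",np.hstack([f(S[0],165,280,80,120),f(A[0],340,110,80,120)]))
```

```text
[0.56407376 0.33511125 0.19117709] [0.85237535 0.20433349 0.40304141] [ 16.45111147 143.80288433  69.26947871] [ 0.01  0.68 -0.88  1.56  0.55  1.17 -1.08]
```

View pics/s7.png

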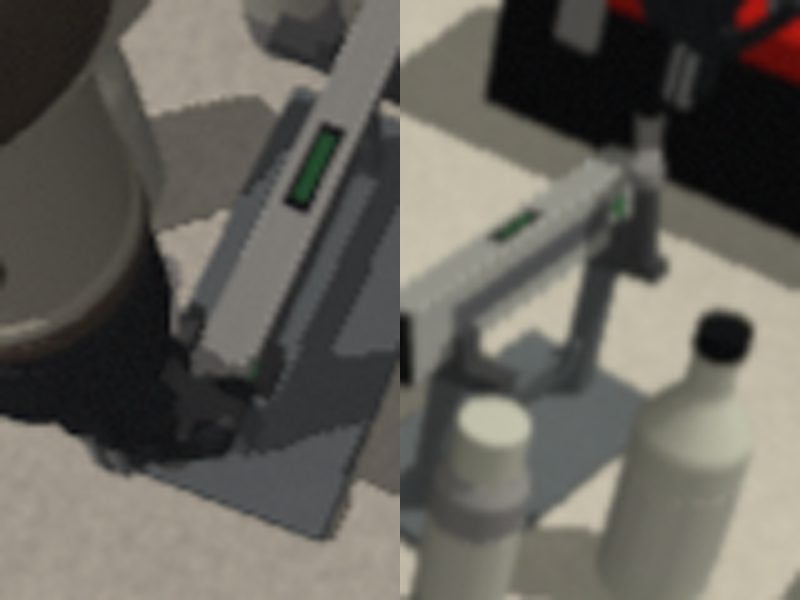

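The scene tile shows the lever swung part way (hinge (648,160), knob ~(650,95), fingers at (680,70)), with low force. Continue along the arc.

>>> jog_arm([
  [-2,-6,1.5],
  [-5.5,-13,3],
  [-10,-20,4],
  [-15.5,-26,5],
  [-22,-32,6.5],
  [-29,-37,7.5],
  [-37,-41,8.5],
  [-45,-44,9],
  [-50,-46,9],
  [-50,-46,9],
], roll=[0,0,0,0,0,0,0,0,0,0], hand=[1,1,1,1,1,1,1,1,1,1])

```text
clock: 13.6
ee_pos: [0.5138, 0.2891, 0.1823]
eef_rot: [2.33, 2.107, -0.001]
force: [0.0, 0.4, 0.6]
width: 0.0003
gripper_force: 0.0
```

Run:
```python
from m import *
s=manip.read_state(); print(s["ee_pos"],s["force"],Rc.T@(s["ee_pos"]-O)*1e3)
```

```text
[0.51377123 0.28909772 0.18230235] [0.03323227 0.44536903 0.63116495] [-29.83141027  92.97322294  70.0601571 ]
```

>>> jog_arm([
  [-1.5,0,0],
  [-3,0,0],
  [-3,0,0],
], roll=[0,0,0], hand=[1,1,1])

```text
clock: 13.98
ee_pos: [0.5136, 0.2882, 0.1825]
eef_rot: [-2.327, -2.108, -0.003]
force: [-0.0, 5.7, -1.6]
width: -0.0002
gripper_force: 2.2
```

>>> jog_arm([
  [15,0,0],
  [35,0,0],
  [60,0,-20],
  [70,0,-70],
  [70,-40,-110],
  [70,-80,-110],
  [70,-80,-110],
  [70,-80,-110],
], roll=[0,0,0,0,0,0,0,0], hand=[1,1,1,1,1,1,1,1])

```text
clock: 14.98
ee_pos: [0.4414, 0.3643, 0.2923]
eef_rot: [2.328, 2.107, -0.0]
force: [0.7, -0.2, 0.2]
width: -0.0
gripper_force: 0.0
```

Run:
```python
from m import *
S=grab("side"); A=grab("scene")
f=lambda im,x,y,w,h:cv2.resize(im[y:y+h,x:x+w],(400,600),interpolation=cv2.INTER_CUBIC)
cv2.imwrite("pics/s8.png",np.hstack([f(S[0],175,280,80,120),f(A[0],340,110,80,120)]))
for q in(0,.12): print(q,[(proj(C,w(38-68*np.cos(q),75+68*np.sin(q),92))-o)*5 for C,o in((S,[175,280]),(A,[340,110]))])
```

```text
0 [array([263.08414399, 313.13398508]), array([146.79949553,  87.97115177])]
0.12 [array([253.30856891, 331.53835843]), array([155.73791218,  82.96679298])]
```

View pics/s8.png

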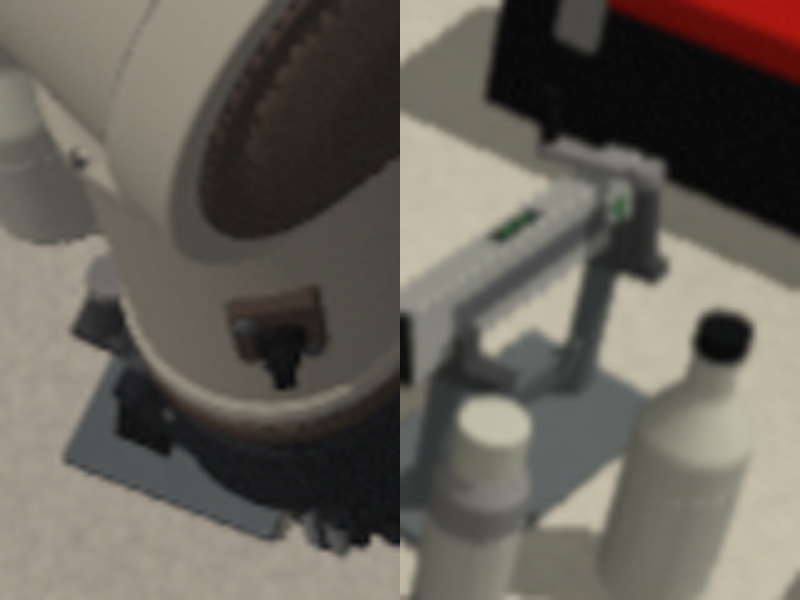

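The keeper is shut: knob at tile (550,95), against (547,88) predicted for 0 rad. The push met the end stop with a rise to 5.7 N, and the level is still seated.

```bash
python3 -c "
from workcell import manip
print(manip.close_job())"
```

```text
the job is handed in; nothing more can be done
None
```

I handed the job in at about 15 s: the spirit level is on the rest (about 0.5 mm and 1 mm off centre in cradle x and y when measured before shutting), the keeper is shut against its end stop, and no contact with a bystander was seen; I viewed 11 pictures, one over the limit of 10, and the hand-in returned no verdict.

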